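Snap a battery lamp's cover shut, clip by clip

TASK

The round battery lamp stuck to the pine board has been given fresh cells, and its white cover now lies loose on top of its three snap clips. With the fingertips, press the cover's rim down at the ribbed thumb mark over each clip, one clip after another in any order, until all three have clicked shut and the cover sits flush all round. Only press, firmly but without brute force: do not lift the cover off again, and leave the incense holder, the torch and the comb where they are.

Things in the scene. Friction and masses are not known exactly. Their poses are not given: they have to be found in the camera images.
- lamp: Base of the battery lamp: a grey plastic disc 126 mm across at the foot, stuck fast to the pine board (it cannot move). Origin: centre of its underside, on the board's top face, which is 48 mm above the work surface; z up. The lamp may stand anywhere along the middle of the board, turned any way. A cabinet 230 mm high stands at the board's end, beyond y = -0.56.
- cover: The lamp's loose white snap cover: rigid round cap 131 mm across, 3 mm top plate, 17 mm skirt already reaching down around the base (so it cannot turn), cream domed lens in the middle (64 mm across, up to 3.5 mm proud of the rim). About 90 g. Origin: on its axis at the top plate's underside, 3 mm below the rim's top face; z up. It lies level, origin 43 mm above the lamp's origin; shut, 34 mm.
- clip0 (a point): Press point of a clip: on the flat top of the cover's rim, 50 mm from the cover's axis on its own +x side, amid a thumb mark of four dark ribs 20 mm long (41 to 59 mm from the axis). At the start it is 46 mm above the lamp's origin; shut, 37 to 38 mm, where a hard stop is met. Pressed, it resists with some 8 to 18 N for about 2 mm, then gives way and stays down by itself.
- clip1 (a point): Press point of the second clip: the same, 120 degrees counter-clockwise from the first seen from above. While only one or two of the clips are shut the cover leans, and its open side stands up to 10 mm higher; that is normal.
- clip2 (a point): Press point of the third clip: the same, 120 degrees clockwise from the first seen from above.
- holder: Bystander: grey ceramic incense holder, a round dish 86 mm across and 44 mm high, loose on the board. Origin: centre of its underside.
- torch: Bystander: orange torch lying on the board, 151 mm long, 39 mm at the head, loose. Origin: on the board below its middle; its own x axis runs along it to the lens.
- comb: Bystander: dark blue-green plastic comb lying flat on the board, 165 x 33 x 5 mm, loose. Origin: on the board below its middle; its own x axis runs along it.
Not all that is in view belongs to the job. Leave any purple look-alike of the cover alone.

How it is judged:
By the outcome, as a careful person would: the job done as asked, in the order asked, and still so for the second after the job is handed in, with the robot touching nothing.
It also fails if it takes over 48 s, if anything falls off the work surface, if the arm or the gripper's body presses on something with over 40 N, if the wrist force passes 120 N, or if a joint passes its speed limit or range.

ROBOT

A 6-joint arm with a two-finger parallel gripper is mounted at the origin on the work surface. World frame = base frame: x ahead of the robot, y to its left, z up, the work surface at z = 0. Lengths are in m, angles in rad, forces in N, time in s.
With the tool pointing down it reaches from about 0.3 to 0.775 m from the base axis. Payload 14.6 kg.
Tool frame: the origin (TCP) lies at the very end of the fingers, on their centre line; the grasp point (between the pads) lies 19 mm behind it; z points along the fingers, y is the line along which they close (so a half turn about z gives the same grasp; the last joint's range is limited). The gripper opens to 94 mm and grips with 3 to 60 N. Pads are 16 mm wide; open, the fingers measure 119 mm over their backs; the gripper's body (75 mm by 177 mm) begins 78 mm behind the grasp point.
Start: joints at [-1.171, 0.3, 1.521, -0, 1.321, -0.067], TCP at [0.248, -0.491, 0.205] pointing down, gripper open.
Joint ranges: [-3.03, 3.03], [-0.79, 2.21], [0.23, 2.52], [-1.04, 4.18], [0, 3.07], [-2.55, 2.55]. Speed limits (rad/s): [2.22, 2.22, 2.57, 3.14, 3.14, 3.14].

INTERFACE

Orientations are given as a unit quaternion [x, y, z, w].
In Python, from cell import telemetry, imaging, manip gives the robot as it stands.
- The arm moves only by the tool servo_tool, never from a script. Its argument "motion" is a list that holds one entry, the list of rows, each a list of 7 numbers: the shift along the tool's x, y, z in units of 25 mm (1.0 is 25 mm), then the turn, a rotation vector about the tool's x, y, z in units of 5 degrees (1.0 is 5 degrees), then the finger opening in mm, from 0 to 94. A call has 1 to 20 rows; each row is the pose to reach, as a shift and turn from the pose commanded when the call began, along the tool's axes at that moment; what a row does not reach only later rows make up. A row lasts 1/8 s, in which the tool goes at most 62.5 mm and 10.7 degrees, less where a joint would pass 70% of its speed; a pose out of reach is approached as far as the arm can. A call with a gripper value outside its range is refused whole. The fingers move at their own pace and stop on an object; "newtons" is the grip in N (left out, the last holds). Time passes only in rows, so rows that repeat a pose let the fingers close. It gives the time, the measured TCP pose, the force, the opening and the grip force at its end, in the units of the state.
- telemetry.sense(): the state, without advancing time (a new reading comes with each control period).
- imaging.camera(name): name is "scene" or "top" or "wrist"; returns a dict with "pixels" (400x640x3 uint8, red, green, blue), "fx", "fy", "cx", "cy" (pixels), "k1" (the pictures are not rectified: a ray, as slopes to the right and down, at radius r is drawn at 1 + k1 r^2 times it, then the intrinsics apply), "R" (3x3) and "t" (3): a world point X has camera coordinates R X + t; the wrist camera has in their place "T_tool_cam" (4x4, takes a point from camera to tool coordinates, whose origin is the TCP and whose axes are the flange's). Camera axes: x right, y down, z forward; pixel columns grow to the right and rows downward; lengths in m; the calibration is good to about 2 mm. A picture is of the moment at which its call begins: read the wrist's pose just before it. There is no depth.
- manip.job_done(): hands the job in; it is judged then, once.
The state is a dict: "time": time; "joint_pos": joint angles; "joint_velocities": joint speeds; "effort": joint torques, N m; "tool_pos": TCP position; "tool_rot": TCP orientation; "ft_force": force on the tool from outside, world axes, zero at the start; "moment": the same for the moment, N m; "opening": finger opening in m; "grip_force": force on a finger pad.
Only numpy, scipy, OpenCV 4.12 (cv2) and the standard library are available. Lean on these libraries where they do the work, as an engineer would, in place of code of your own. Each camera call takes 0.05 s, during which the arm holds its last target. There are 200 camera calls.

## Working session

There is one attempt and no reset: what is moved stays moved. The work goes in short steps, Python scripts to look and compute and a tool call to move; the robot and the scene stay as the last step left them, time stands still between calls to the robot, and variables do not carry over. Pictures are saved under pics/ and viewed, at most 10 in all, crops included, and the job is handed in when it is done.

Besides the shell and the picture viewer there is one more tool, called after "Request:" by a JSON object that holds its "op" and its "data", one argument or row to a line. servo_tool: Moves the arm, as the interface text tells. Its arguments: {"type":"object","properties":{"motion":{"type":"array","items":{"type":"array","items":{"type":"array","items":{"type":"number"}}}},"newtons":{"type":"number"}},"required":["motion"]}

```bash
mkdir -p pics; cat > h.py <<'E'
import numpy as np,cv2
from cell import telemetry,imaging,manip
from scipy.spatial.transform import Rotation as Ro
def cam(n):
    s=telemetry.sense();c=imaging.camera(n)
    if 'R' not in c:
        T=np.array(c['T_tool_cam']);W=np.eye(4);W[:3,:3]=Ro.from_quat(s['tool_rot']).as_matrix();W[:3,3]=s['tool_pos']
        M=np.linalg.inv(W@T);c['R']=M[:3,:3];c['t']=M[:3,3]
    c['R']=np.array(c['R']);c['t']=np.array(c['t']);return c
def save(c,f): cv2.imwrite(f,c['pixels'][:,:,::-1])
def ray(c,u,v):
    x=np.array([(u-c['cx'])/c['fx'],(v-c['cy'])/c['fy']]);y=x.copy()
    for _ in range(20): y=x/(1+c['k1']*(y@y))
    return -c['R'].T@c['t'], c['R'].T@np.array([y[0],y[1],1])
def onz(c,u,v,z):
    o,d=ray(c,u,v);return o+d*(z-o[2])/d[2]
def proj(c,X):
    p=c['R']@np.array(X)+c['t'];q=p[:2]/p[2];q=q*(1+c['k1']*(q@q));return [c['fx']*q[0]+c['cx'],c['fy']*q[1]+c['cy']]
E
python3 - <<'E'
from h import *
a=cam('top');b=cam('scene');w=cam('wrist')
save(a,'pics/top.png');save(b,'pics/scene.png');save(w,'pics/w.png')
s=telemetry.sense();print(s['tool_rot'],s['time'],s['ft_force'])
E
```

```text
[ 9.72886840e-01  2.31281299e-01 -6.99811974e-05 -3.91618878e-04] 0.15 [-0.51109329 -0.32802986  0.75575215]
```

View pics/top.png

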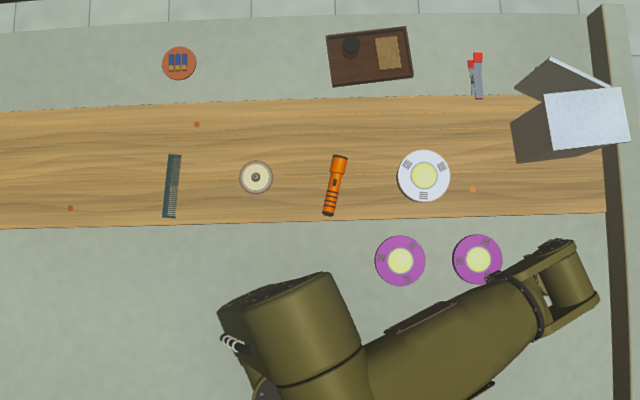

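View pics/scene.png

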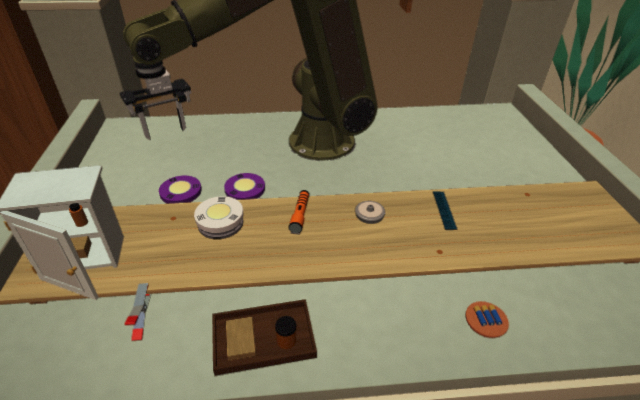

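The top view shows the white cover on the board at (424,176). Purple look-alikes lie at (400,260) and (478,259), and the holder at (256,177) is also round. I choose the white one at (424,176), and a close crop will check it and its ribs.

```bash
python3 - <<'E'
from h import *
a=cam('top');p=a['pixels'][140:212,386:462]
cv2.imwrite('pics/crop.png',cv2.resize(p[:,:,::-1],None,fx=8,fy=8,interpolation=cv2.INTER_CUBIC))
z=.094
hsv=cv2.cvtColor(a['pixels'],cv2.COLOR_RGB2HSV)
print(onz(a,424,176,z),onz(a,398,176,z),onz(a,450,176,z))
print('cab',[onz(a,u,v,.23) for u,v in ((545,95),(550,150))], 'torch',onz(a,340,157,.07),onz(a,327,213,.07))
E
```

```text
[ 0.47924852 -0.33648417  0.094     ] [ 0.48097088 -0.27179067  0.094     ] [ 0.4775506  -0.40161228  0.094     ]
cab [array([ 0.64107263, -0.59779114,  0.23      ]), array([ 0.51353662, -0.59886615,  0.23      ])] torch [ 0.53647734 -0.13088832  0.07      ] [ 0.39590491 -0.09396362  0.07      ]
```

View pics/crop.png

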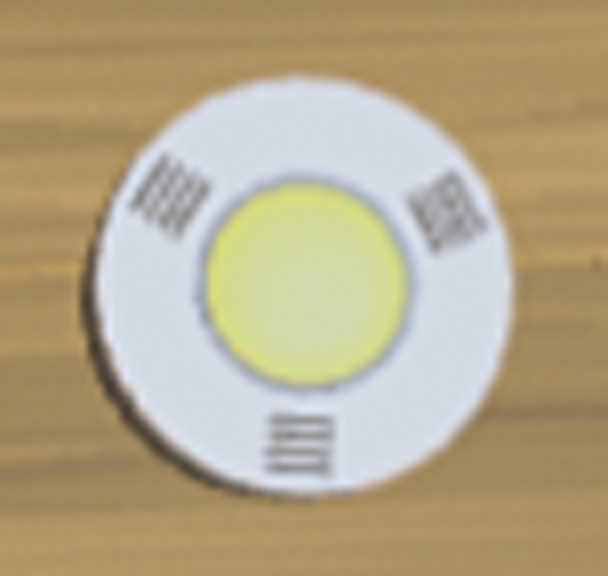

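White cover confirmed: ribs are at crop pixels (171,196), (447,211) and (300,444), and the lens centre is at (305,284). Next I work out the press points and the tool shifts.

```bash
cat >> h.py <<'E'
def shift(P):
    s=telemetry.sense();return np.round(Ro.from_quat(s['tool_rot']).inv().apply(np.array(P)-s['tool_pos'])/.025,3)
E
python3 - <<'E'
from h import *
a=cam('top');z=.094
P=np.array([onz(a,386+u/8-.5+.06,140+v/8-.5+.06,z) for u,v in((171,196),(447,211),(300,444),(305,284))])
C=P[:3].mean(0);print(P,C)
for p in P[:3]: d=p-C;print(np.linalg.norm(d),np.degrees(np.arctan2(d[1],d[0])))
print('hover C',shift([C[0],C[1],.19]));print([shift([*p[:2],.11]) for p in P[:3]])
E
```

```text
[[ 0.51019518 -0.29532643  0.094     ]
 [ 0.50330071 -0.38141134  0.094     ]
 [ 0.43195385 -0.33191379  0.094     ]
 [ 0.48161408 -0.33581056  0.094     ]] [ 0.48181658 -0.33621718  0.094     ]
0.04977347650545454 55.23895794827657
0.05004077670341285 -64.57479492325403
0.05004808974481307 175.06731790615086
hover C [11.158 -1.312  0.609]
[array([12.908, -2.26 ,  3.81 ]), array([11.112,  0.691,  3.808]), array([ 9.454, -2.362,  3.809])]
```

Request:
{"op": "servo_tool", "data": {
  "motion": [
    [[2,-0.5,0,0,0,0,0],[4,-1,0,0,0,0,0],[6,-1.5,0,0,0,0,0],[8,-2,0.5,0,0,0,0],[9,-2.3,1,0,0,0,0],[9.45,-2.36,1.8,0,0,0,0],[9.45,-2.36,2.4,0,0,0,0],[9.45,-2.36,2.4,0,0,0,0],[9.45,-2.36,2.4,0,0,0,0],[9.45,-2.36,2.4,0,0,0,0]]
  ]
}}

```text
time: 1.5
tool_pos: [0.4319, -0.3326, 0.1462]
tool_rot: [0.973, 0.231, 0.0, 0.0]
ft_force: [-0.4, 0.0, -0.2]
opening: 0.0012
grip_force: 0.0
```

```bash
python3 - <<'E'
from h import *
w=cam('wrist');save(w,'pics/w1.png')
P=[[ 0.5102,-.2953,.094],[.5033,-.3814,.094],[.432,-.3319,.094]]
print([proj(w,p) for p in P],shift([.432,-.3319,.094]),telemetry.sense()['opening'])
E
```

```text
[[np.float64(320.7871135164629), np.float64(103.7093511855609)], [np.float64(420.658818143942), np.float64(167.70088505390413)], [np.float64(317.1793190919722), np.float64(221.12470073196423)]] [ 0.015 -0.023  2.084] 0.00046251678893241706
```

View pics/w1.png

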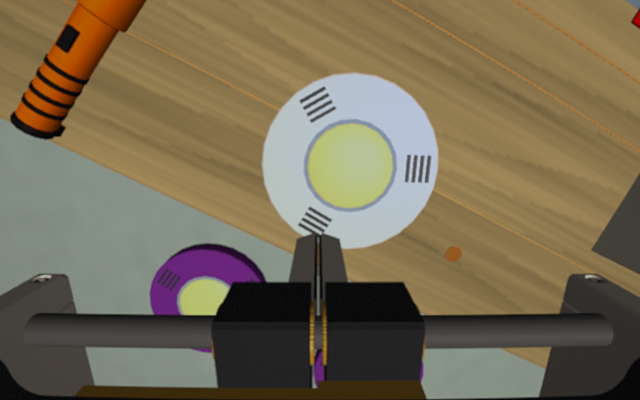

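The wrist view shows the ribs at (317,104), (418,168) and (315,220), within 3 px of where I predicted them. Descend and press.

Request:
{"op": "servo_tool", "data": {
  "motion": [
    [[0,0,1,0,0,0,0],[0,0,1.8,0,0,0,0],[0,0,2.0,0,0,0,0],[0,0,2.06,0,0,0,0],[0,0,2.1,0,0,0,0],[0,0,2.14,0,0,0,0],[0,0,2.18,0,0,0,0],[0,0,2.18,0,0,0,0]]
  ]
}}

```text
time: 2.55
tool_pos: [0.4321, -0.3323, 0.0915]
tool_rot: [0.973, 0.231, 0.0, 0.0]
ft_force: [-1.0, 0.9, 1.4]
opening: 0.0004
grip_force: 0.7
```

Request:
{"op": "servo_tool", "data": {
  "motion": [
    [[0,0,0.04,0,0,0,0],[0,0,0.08,0,0,0,0],[0,0,0.12,0,0,0,0],[0,0,0.12,0,0,0,0]]
  ]
}}

```text
time: 3.05
tool_pos: [0.4319, -0.3321, 0.0878]
tool_rot: [0.973, 0.231, -0.0, -0.0]
ft_force: [0.1, 0.2, 0.1]
opening: 0.0005
grip_force: 0.0
```

Request:
{"op": "servo_tool", "data": {
  "motion": [
    [[0,0,0.04,0,0,0,0],[0,0,0.08,0,0,0,0],[0,0,0.12,0,0,0,0],[0,0,0.12,0,0,0,0]]
  ]
}}

```text
time: 3.55
tool_pos: [0.4323, -0.3324, 0.0862]
tool_rot: [0.973, 0.231, 0.0, 0.001]
ft_force: [-3.2, 2.5, 13.7]
opening: 0.0003
grip_force: 6.9
```

Request:
{"op": "servo_tool", "data": {
  "motion": [
    [[0,0,0.04,0,0,0,0],[0,0,0.08,0,0,0,0],[0,0,0.08,0,0,0,0]]
  ]
}}

```text
time: 3.92
tool_pos: [0.4324, -0.3325, 0.0856]
tool_rot: [0.973, 0.231, 0.001, 0.001]
ft_force: [-9.2, 7.5, 29.4]
opening: 0.0003
grip_force: 15.2
```

Request:
{"op": "servo_tool", "data": {
  "motion": [
    [[0,0,-0.5,0,0,0,0],[0,0,-1.7,0,0,0,0],[0.5,1,-2.2,0,0,0,0],[1.1,2,-2.2,0,0,0,0],[1.65,3.05,-2.2,0,0,0,0],[1.65,3.05,-2.2,0,0,0,0],[1.65,3.05,-2.2,0,0,0,0]]
  ]
}}

```text
time: 4.8
tool_pos: [0.5026, -0.3813, 0.1377]
tool_rot: [0.973, 0.231, -0.0, -0.0]
ft_force: [-0.7, 0.1, 0.7]
opening: 0.0003
grip_force: 0.0
```

```bash
python3 - <<'E'
from h import *
w=cam('wrist');save(w,'pics/w2.png');save(cam('scene'),'pics/s2.png')
P=[[ 0.5102,-.2953,.094],[.5033,-.3814,.094],[.432,-.3319,.085]]
print([proj(w,p) for p in P],shift([.5033,-.3814,.094]))
E
```

```text
[[np.float64(214.58845247007903), np.float64(164.10657870649305)], [np.float64(318.6390083148189), np.float64(224.4921782498601)], [np.float64(224.05602957964052), np.float64(269.27238372727396)]] [0.024 0.015 1.765]
```

View pics/w2.png

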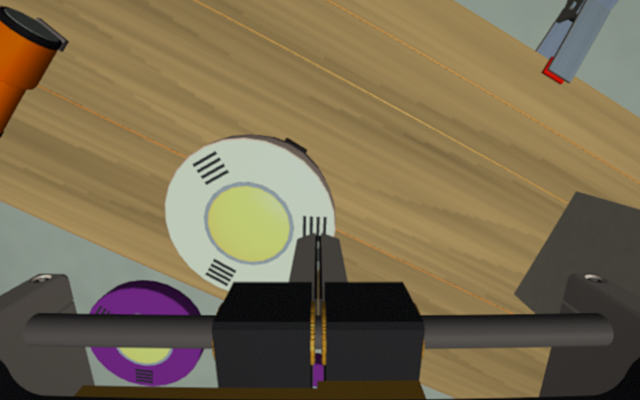

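The cover leans now, with the pressed side down. The second mark sits at (315,222), directly under the fingertips. Press it.

Request:
{"op": "servo_tool", "data": {
  "motion": [
    [[0,0,0.6,0,0,0,0],[0,0,1.1,0,0,0,0],[0,0,1.3,0,0,0,0],[0,0,1.4,0,0,0,0],[0,0,1.5,0,0,0,0],[0,0,1.6,0,0,0,0],[0,0,1.7,0,0,0,0],[0,0,1.76,0,0,0,0],[0,0,1.76,0,0,0,0]]
  ]
}}

```text
time: 6.02
tool_pos: [0.5035, -0.3821, 0.0946]
tool_rot: [0.973, 0.231, 0.0, 0.001]
ft_force: [1.5, -2.3, 4.7]
opening: 0.0003
grip_force: 1.9
```

Request:
{"op": "servo_tool", "data": {
  "motion": [
    [[0,0,0.05,0,0,0,0],[0,0,0.1,0,0,0,0],[0,0,0.15,0,0,0,0],[0,0,0.2,0,0,0,0],[0,0,0.25,0,0,0,0],[0,0,0.25,0,0,0,0]]
  ]
}}

```text
time: 6.78
tool_pos: [0.503, -0.3816, 0.0875]
tool_rot: [0.973, 0.231, -0.0, -0.0]
ft_force: [0.2, -0.4, 0.4]
opening: 0.0006
grip_force: 0.0
```

Request:
{"op": "servo_tool", "data": {
  "motion": [
    [[0,0,0.05,0,0,0,0],[0,0,0.1,0,0,0,0],[0,0,0.15,0,0,0,0],[0,0,0.19,0,0,0,0],[0,0,0.19,0,0,0,0]]
  ]
}}

```text
time: 7.4
tool_pos: [0.5034, -0.3819, 0.0854]
tool_rot: [0.973, 0.231, 0.001, 0.001]
ft_force: [-7.6, 6.6, 20.6]
opening: 0.0005
grip_force: 10.1
```

Request:
{"op": "servo_tool", "data": {
  "motion": [
    [[0,0,-0.5,0,0,0,0],[0,0,-1.7,0,0,0,0],[0.6,-1,-2.2,0,0,0,0],[1.2,-2,-2.2,0,0,0,0],[1.8,-2.95,-2.2,0,0,0,0],[1.8,-2.95,-2.2,0,0,0,0],[1.8,-2.95,-2.2,0,0,0,0]]
  ]
}}

```text
time: 8.28
tool_pos: [0.5101, -0.2962, 0.1381]
tool_rot: [0.973, 0.231, 0.0, 0.0]
ft_force: [0.6, -0.3, -0.6]
opening: 0.0005
grip_force: 0.0
```

```bash
python3 - <<'E'
from h import *
w=cam('wrist');save(w,'pics/w3.png')
print(shift([.5102,-.2953,.094]))
E
```

```text
[ 0.026 -0.035  1.761]
```

View pics/w3.png

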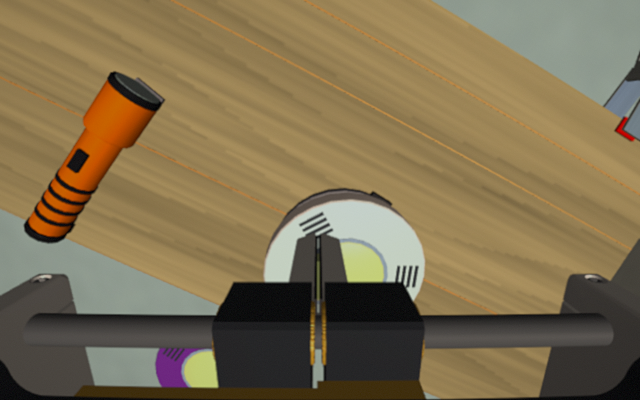

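The last mark is at (315,223), at the fingertips, with that side standing high. Press it.

Request:
{"op": "servo_tool", "data": {
  "motion": [
    [[0,0,0.6,0,0,0,0],[0,0,1.1,0,0,0,0],[0,0,1.3,0,0,0,0],[0,0,1.4,0,0,0,0],[0,0,1.5,0,0,0,0],[0,0,1.6,0,0,0,0],[0,0,1.7,0,0,0,0],[0,0,1.76,0,0,0,0],[0,0,1.76,0,0,0,0]]
  ]
}}

```text
time: 9.45
tool_pos: [0.5102, -0.2956, 0.0943]
tool_rot: [0.973, 0.231, 0.0, 0.0]
ft_force: [-0.6, 1.6, 3.0]
opening: 0.0004
grip_force: 1.5
```

Request:
{"op": "servo_tool", "data": {
  "motion": [
    [[0,0,0.05,0,0,0,0],[0,0,0.1,0,0,0,0],[0,0,0.15,0,0,0,0],[0,0,0.2,0,0,0,0],[0,0,0.25,0,0,0,0],[0,0,0.25,0,0,0,0]]
  ]
}}

```text
time: 10.2
tool_pos: [0.5099, -0.2955, 0.0874]
tool_rot: [0.973, 0.231, -0.0, -0.0]
ft_force: [-0.7, 0.7, 0.4]
opening: 0.0006
grip_force: 0.0
```

Request:
{"op": "servo_tool", "data": {
  "motion": [
    [[0,0,0.05,0,0,0,0],[0,0,0.1,0,0,0,0],[0,0,0.15,0,0,0,0],[0,0,0.19,0,0,0,0],[0,0,0.19,0,0,0,0]]
  ]
}}

```text
time: 10.82
tool_pos: [0.5103, -0.2956, 0.0848]
tool_rot: [0.973, 0.231, 0.0, 0.0]
ft_force: [-7.7, 4.8, 19.4]
opening: 0.0006
grip_force: 9.5
```

Request:
{"op": "servo_tool", "data": {
  "motion": [
    [[0,0,-0.5,0,0,0,0],[0,0,-2,0,0,0,0],[-1,0,-3,0,0,0,0],[-3,0.5,-3,0,0,0,0],[-4,1,-3,0,0,0,0],[-5,1,-3,0,0,0,0],[-5,1,-3,0,0,0,0],[-5,1,-3,0,0,0,0]]
  ]
}}

```text
time: 11.82
tool_pos: [0.4103, -0.3739, 0.1582]
tool_rot: [0.973, 0.231, 0.0, 0.0]
ft_force: [0.5, 0.3, 0.4]
opening: 0.0
grip_force: 0.0
```

```bash
python3 - <<'E'
from h import *
w=cam('wrist');b=cam('scene');save(b,'pics/s4.png')
s=cv2.resize(b['pixels'][185:250,180:260,::-1],None,fx=5,fy=5,interpolation=cv2.INTER_CUBIC)
t=w['pixels'][:300,:400,::-1] if False else cv2.resize(w['pixels'][:,:,::-1],(520,325))
s=s[:325,:280*1] if False else cv2.resize(s,(400,325))
cv2.imwrite('pics/f.png',cv2.resize(np.hstack([t,s]),(800,283)))
for z,P in((.085,[[ 0.5102,-.2953],[.5033,-.3814],[.432,-.3319]]),(.094,[[ 0.5102,-.2953],[.5033,-.3814],[.432,-.3319]])): print([np.round(proj(w,[*p,z]),1) for p in P])
save(w,'pics/w4.png')
E
```

```text
[array([284. ,  51.5]), array([381.2, 114.8]), array([283.5, 168. ])]
[array([282.7,  48.8]), array([383.6, 114.6]), array([282.3, 169.7])]
```

View pics/f.png

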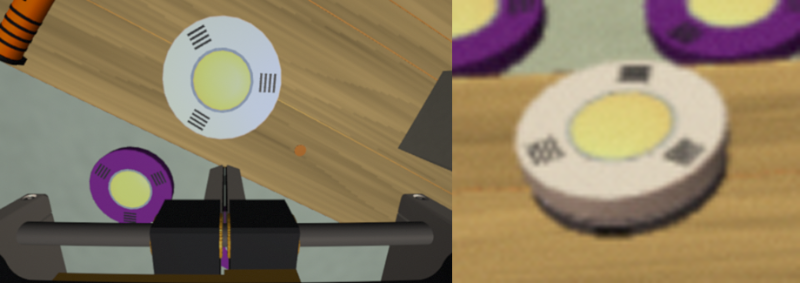

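The view shows the cover level, with marks at (199,37), (268,82) and (198,120). I'll check the height at each mark numerically before handing in.

```bash
python3 - <<'E'
from h import *
from scipy.optimize import least_squares
def meas(c,guess,r=13):
    g=cv2.cvtColor(c['pixels'],cv2.COLOR_RGB2GRAY).astype(float);out=[]
    for u,v in guess:
        u,v=float(u),float(v)
        for _ in range(5):
            U,V=np.meshgrid(np.arange(640),np.arange(400));m=(np.hypot(U-u,V-v)<r)
            w=np.where(m,np.clip(130-g,0,None),0);u,v=(w*U).sum()/w.sum(),(w*V).sum()/w.sum()
        out.append((u,v))
    return np.array(out)
w=cam('wrist');m=meas(w,[(282,52),(379.5,116),(280,170)]);print(m)
R=[ray(w,*p) for p in m]
def f(z):
    P=[o+d*(zz-o[2])/d[2] for (o,d),zz in zip(R,z)]
    return [np.linalg.norm(P[i]-P[j])-.05*3**.5 for i,j in((0,1),(1,2),(0,2))]
print(least_squares(f,[.085]*3).x)
E
```

```text
[[280.48701415  49.08293032]
 [379.09240095 115.97782377]
 [280.41014263 169.3100898 ]]
[0.09465813 0.08686763 0.08910483]
```

```bash
python3 - <<'E'
from h import *
from scipy.optimize import least_squares
def meas(g,guess,r=13):
    out=[];U,V=np.meshgrid(np.arange(640),np.arange(400))
    for u,v in guess:
        for _ in range(6):
            m=np.hypot(U-u,V-v)<r
            w=np.where(m,np.clip(130-g,0,None),0);u,v=(w*U).sum()/w.sum(),(w*V).sum()/w.sum()
        out.append((u,v))
    return np.array(out)
c=cam('wrist');T0=np.array(c['T_tool_cam'])
def run(f_,pos,guess):
    g=cv2.imread(f_,0).astype(float);m=meas(g,guess)
    q=telemetry.sense()['tool_rot'];W=np.eye(4);W[:3,:3]=Ro.from_quat(q).as_matrix();W[:3,3]=pos
    M=np.linalg.inv(W@T0);d=dict(c);d['R']=M[:3,:3];d['t']=M[:3,3];R=[ray(d,*p) for p in m]
    def f(z):
        P=[o+k*(zz-o[2])/k[2] for (o,k),zz in zip(R,z)]
        return [np.linalg.norm(P[i]-P[j])-.05*3**.5 for i,j in((0,1),(1,2),(0,2))]
    print(m.round(1).tolist(),least_squares(f,[.085]*3,x_scale=.01).x)
run('pics/w1.png',[.4319,-.3326,.1462],[(317,104),(418,168),(315,212)])
run('pics/w4.png',[.4103,-.3739,.1582],[(282,52),(379.5,116),(280,170)])
# top view, wide comparison on fixed scene camera: before/after mark positions
for f_ in('pics/scene.png','pics/s2.png','pics/s4.png'):
    g=cv2.imread(f_,0)
    print(f_)
b=cam('scene');print([[np.round(proj(b,[*p,z]),1) for z in(.085,.094)] for p in([.5102,-.2953],[.5033,-.3814],[.432,-.3319])])
cv2.imwrite('pics/cmp.png',cv2.resize(np.hstack([cv2.imread(f)[192:242,187:252] for f in('pics/scene.png','pics/s2.png','pics/s4.png')]),None,fx=4,fy=4,interpolation=cv2.INTER_NEAREST))
E
```

```text
[[314.7, 101.1], [417.9, 168.6], [314.2, 222.2]] [0.10283744 0.09983085 0.09809362]
[[280.2, 49.1], [378.8, 115.6], [280.3, 169.1]] [0.0941316  0.08664788 0.08909831]
pics/scene.png
pics/s2.png
pics/s4.png
[[array([233.4, 220. ]), array([233. , 217.5])], [array([201.1, 220.1]), array([200.6, 217.6])], [array([221.7, 202.1]), array([221.3, 199.6])]]
```

View pics/cmp.png

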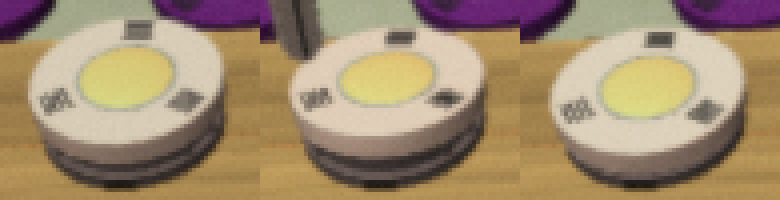

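In the three-frame comparison (start, one clip shut, now), all three marks have dropped by about 2.5 px. The dark gap under the skirt has closed evenly. Measured against the starting image, the marks are about 9 to 13 mm lower. The cover is shut and the arm is clear.

```bash
python3 -c "
from h import *
print(manip.job_done())"
```

```text
the job is handed in; nothing more can be done
None
```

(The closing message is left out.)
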